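# Tension the quick-release clamp over a well plate

### The job

Two plate clamps stand on the lab bench with their cam levers open; work on the one that holds the white well plate. Turn its T-shaped adjusting nut clockwise (seen from above) until its bar lies in line with the strap and leave it there, then flip that clamp's cam lever over the top, away from the robot, until it is fully home against its stop, to clamp the plate. Do not touch the empty clamp.

Things in the scene. Friction and masses are not known exactly. Their poses are not given: they have to be found in the camera images.
- clamp_nut_centre (a point): Centre of the adjusting nut's bar on the clamp holding the white well plate, 70 mm above the bench, on the nut's upright axis. Fixed to the clamp, does not turn with the nut: z up, strap along y. Lever pivot (pin along y) at (0, -150, -20) mm from here. Grey base 150 (x) by 200 (y) by 12 mm, bolted down; the 24 mm wide strap between nut and lever has its top at most 41 mm above the bench.
- clamp_nut (a joint): Turn of that nut, rad, 0 to 2.2, growing clockwise from above. At 0 its bar lies along x (square to the strap), at 1.57 along y (in line). Starts 0.3 to 0.8; friction 0.05 N m, stays where left. Black bar 46 long, 12 wide, 24 mm high (58 to 82 mm above the bench) on an 11 mm thick neck; below it a 28 mm flange, top 46 mm above the bench: fingertips may go down to 49 mm.
- clamp_lever (a joint): That clamp's cam lever, rad. 0 open: points up, leaning 25 deg to -x. Swings over the top to +x; 1.57 fully home on its stop, 25 deg above level. Starts 0 to 0.25. 85 mm long from the pivot: bar 14 wide (y), 10 mm thick; black end 22 by 13 mm on the last 26 mm. Friction 0.1 N m holds it anywhere: push it over (about 3 N at 35 mm above the pivot). The strap sinks 5 mm as it closes.
- spare: The other, identical clamp, empty (no plate in it), also bolted down; origin under the centre of its base (150 by 200 mm), strap along y, up to 135 mm high. Not to be touched.

How it is judged (in metres and radians):
On the way:
1. with the lever still open, the nut's bar is turned in line with the strap (value of joint clamp_nut between 1.27 and 1.87 rad and value of joint clamp_lever below 0.8 rad), for 0.2 s.
At the end, for the whole second after the job is handed in: On the clamp with the well plate, the nut's bar lies in line with the strap within 17 degrees (joint 1.27 to 1.87) and the cam lever is home within 11 degrees of its stop (joint above 1.38), both at rest (value of joint clamp_nut between 1.27 and 1.87 rad and value of joint clamp_lever above 1.38 rad and velocity of joint clamp_lever between -0.05 and 0.05 rad/s and velocity of joint clamp_nut between -0.05 and 0.05 rad/s); the robot touches nothing.
It fails at once if the empty clamp is touched (more than 1 N) (contact force between any of the fingers, the arm and spare above 1 N).
It also fails if it takes over 45 s, if anything falls off the work surface, if the arm or the gripper's body presses on something with over 40 N, if the wrist force passes 120 N, or if a joint passes its speed limit or range.

### The arm

A 7-joint arm with a two-finger parallel gripper is mounted at the origin on the work surface. World frame = base frame: x ahead of the robot, y to its left, z up, the work surface at z = 0. Lengths are in mm, angles in rad, forces in N, time in s.
With the tool pointing down it reaches from about 425 to 1025 mm from the base axis. Payload 9.4 kg.
Tool frame: the origin (TCP) lies at the very end of the fingers, on their centre line; the grasp point (between the pads) lies bot.grip_point_offset behind it (bot.grip_point_offset is the distance from the TCP to the grasp point, in mm); z points along the fingers, y is the direction in which the jaws open and shut (so a half turn about z gives the same grasp; the last joint's range is limited). The gripper opens to 93 mm and grips with 3 to 60 N. Pads are 15 mm wide; open, the fingers measure 128 mm over their backs; the gripper's body (75 mm by 188 mm) begins 65 mm behind the grasp point.
Start: joints at [1.178, 0.599, -0.003, 1.599, 0.002, 0.943, -0.08], TCP at [225.158, -689.15, 218.618] pointing down, gripper open.
Joint ranges: [-2.57, 2.57], [-0.35, 1.97], [-1.29, 1.29], [0.11, 2.56], [-1.05, 4.19], [0.11, 1.86], [-2.63, 2.63]. Speed limits (rad/s): [2.22, 2.22, 3.01, 3.01, 3.14, 3.14, 3.14].

### API

Orientations are given as a rotation vector (axis times angle).
In Python, from plant import sensors, viewer, order, spotter, bot gives the robot as it stands.
- The arm moves only by the tool step_arm, never from a script. Its argument "plan" is a list that holds one entry, the list of rows, each a list of 6 numbers: the shift along the world's x, y, z in units of 120 mm (1.0 is 120 mm), then the turn, a rotation vector about the world's x, y, z in units of 90 degrees (1.0 is 90 degrees). In form: [[[dx, dy, dz, wx, wy, wz], ...]]. A call has 1 to 20 rows; each row shifts and turns the commanded pose from where the row before left it; what a row does not reach is not made up. A row lasts 1/8 s, in which the tool goes at most 62.5 mm and 10.7 degrees, less where a joint would pass 70% of its speed; a pose out of reach is approached as far as the arm can. A call with a number of a shift or a turn outside -1 to 1 is refused whole. A call with a gripper value outside its range is refused whole. "gripper" is the gripper's target within -1 to 1 (shut at 1, half-way at 0, fully open at -1), set as the call begins (left out, the last holds). The fingers move at their own pace and stop on an object; "grip_force" is the grip in N (left out, the last holds). Time passes only in rows, so rows that do not move let the fingers close. It gives the time, the measured TCP pose, the force and the opening at its end, in the units of the state.
- sensors.state(): the state, without advancing time (a new reading comes with each control period).
- viewer.camera(name): name is "side" or "top"; returns a dict with "frame" (384x512x3 uint8, red, green, blue), "range_z" (384x512 float32, mm along the optical axis (not along the pixel's ray), 0 where there is no reading), "fx", "fy", "cx", "cy" (pixels), "world_to_cam" (4x4, takes a point from world to camera coordinates). Camera axes: x right, y down, z forward; pixel columns grow to the right and rows downward; lengths in mm; the calibration is good to about 2 mm. A picture is of the moment at which its call begins.
- order.job_done(): hands the job in, once; it reports no verdict.
Trained networks look in a picture, given as the dict that the camera call returned (one of the last four; its "shot" number tells which), for a name from the list of things; names that differ only in an ending like _2 or _b are one class to them, and where a whole thing is asked for, a point or a joint stands for the part that bears it (a point fixed in the world has none). Each returns a list of dicts, best first, with "score" (0 to 1); they miss things now and then, are a little off and sometimes report something else, mostly with a low value. They report only what shows in the picture. A call takes as long as a camera call.
- spotter.boxes_of(target, picture): "centre" ([x, y, z] in mm, in world coordinates, good to about 4 mm: the middle of the surface that is visible of it).
- spotter.regions_of(target, picture): "region" (384x512 bool, what is visible of it).
- spotter.mark_of(target, picture): "centre" ([x, y, z] in mm, in world coordinates, good to about 4 mm: a listed point, or the origin of a listed thing).
The state is a dict: "t": time; "q": joint angles; "joint_velocities": joint speeds; "effort": joint torques, N m; "position": TCP position; "eef_rot": TCP orientation; "force": force on the tool from outside, world axes, zero at the start; "wrist_torque": the same for the moment, N m; "finger_gap": finger opening in mm.
Only numpy, scipy, OpenCV 4.12 (cv2) and the standard library are available. Lean on these libraries where they do the work, as an engineer would, in place of code of your own. Each camera call takes 0.05 s, during which the arm holds its last target.

## Working session

There is one attempt and no reset: what is moved stays moved. The work goes in short steps, Python scripts to look and compute and a tool call to move; the robot and the scene stay as the last step left them, time stands still between calls to the robot, and variables do not carry over. Pictures are saved under pics/ and viewed, and the job is handed in when it is done.

Besides the shell and the picture viewer there is one more tool, called after "Request:" in YAML: its name, and indented under it one key for each argument. step_arm: Moves the arm, as the interface text tells. Its arguments: {"type":"object","properties":{"plan":{"type":"array"},"gripper":{"type":"number"},"grip_force":{"type":"number"}},"required":["plan"]}

```bash
mkdir -p pics; ls
python3 - <<'E'
from plant import sensors, viewer, order, spotter, bot
import cv2,numpy as np
print(sensors.state()); print(bot.grip_point_offset)
for n in ("top","side"):
    p=viewer.camera(n)
    cv2.imwrite(f"pics/{n}0.png",p["frame"][:,:,::-1])
    for t in ("clamp_nut_centre","spare"):
        print(n,t,"mark",[(r["centre"],r["score"]) for r in spotter.mark_of(t,p)])
    for t in ("clamp_nut","clamp_lever","spare"):
        print(n,t,"box",[(r["centre"],r["score"]) for r in spotter.boxes_of(t,p)])
    np.savez(f"{n}0.npz",**{k:p[k] for k in ("frame","range_z","fx","fy","cx","cy","world_to_cam")})
    print(p["world_to_cam"],p["fx"],p["cx"],p["cy"])
E
```

```text
pics
{'t': 0.0, 'q': array([ 1.17827897,  0.60015267, -0.00251103,  1.60009136,  0.00175283,
        0.94291475, -0.07978435]), 'joint_velocities': array([ 1.60697390e-03,  9.85016856e-06,  1.03871722e-03, -1.05721578e-04,
        6.59234687e-04, -1.05427781e-03,  1.37570986e-03]), 'effort': array([-2.88265792e-04, -7.65059137e+01,  1.49646677e+00, -2.52352953e+01,
       -5.25242009e-02,  1.67278532e-02,  1.81838950e-04]), 'position': array([ 225.00902021, -688.69905163,  217.7542865 ]), 'eef_rot': array([-3.10099967e+00, -4.93817235e-01,  5.76289639e-04]), 'force': array([-0.02958806,  0.8606549 ,  0.44278504]), 'wrist_torque': array([ 0.03867431, -0.00233758,  0.00237753]), 'finger_gap': 93.0758690391569}
18.8
top clamp_nut_centre mark [([545.1, 221.9, 68.5], 0.59)]
top spare mark [([509.3, -180.6, -1.6], 0.64)]
top clamp_nut box []
top clamp_lever box [([553.0, 74.5, 102.9], 0.6)]
top spare box [([509.9, -180.0, 11.7], 0.78)]
[[ 1.70781645e-02 -9.99786925e-01 -1.15948543e-02 -2.12492701e+01]
 [-9.99498670e-01 -1.67617380e-02 -2.68598644e-02  5.30021683e+02]
 [ 2.66597913e-02  1.20477587e-02 -9.99571962e-01  9.16256997e+02]
 [ 0.00000000e+00  0.00000000e+00  0.00000000e+00  1.00000000e+00]] 388.9700612432137 254.4314348514693 190.77222405969204
side clamp_nut_centre mark [([543.7, 222.7, 71.8], 0.7)]
side spare mark [([504.8, -180.0, 0.2], 0.7)]
side clamp_nut box [([533.9, 228.5, 79.3], 0.65)]
side clamp_lever box [([548.9, 84.4, 97.4], 0.64)]
side spare box []
[[-7.49345123e-01 -6.62063803e-01 -1.23857815e-02  3.91927980e+02]
 [-4.87155894e-01  5.63854854e-01 -6.66893423e-01  3.20928719e+02]
 [ 4.48509779e-01 -4.93699528e-01 -7.45050169e-01  6.77961327e+02]
 [ 0.00000000e+00  0.00000000e+00  0.00000000e+00  1.00000000e+00]] 459.45103023218576 258.6087918906762 195.26412452877395
```

View pics/top0.png

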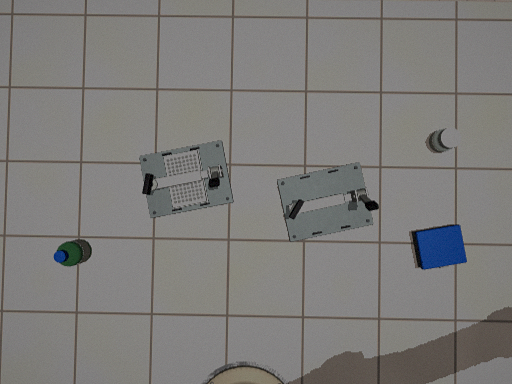

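View pics/side0.png

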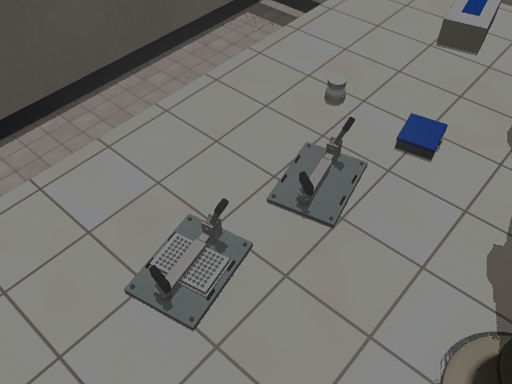

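The plate clamp is the left one in the top view (nut near pixel 148,184; lever near 214,180), with its strap yawed by about 9°. The spare is at about (325,202). Next I'll measure the yaw, nut angle and lever angle from the depth images.

```bash
cat > h.py <<'E'
import numpy as np,cv2
def cloud(p):
    z=np.asarray(p["range_z"],float); v,u=np.mgrid[:384,:512]
    P=np.stack([(u-p["cx"])/p["fx"]*z,(v-p["cy"])/p["fy"]*z,z],-1)
    T=np.asarray(p["world_to_cam"]); W=(P-T[:3,3])@T[:3,:3]
    W[z<=0]=np.nan
    return W
def lineang(xy):
    c=xy.mean(0); w,V=np.linalg.eigh(np.cov((xy-c).T)); v=V[:,1]
    return c,np.degrees(np.arctan2(v[1],v[0])),np.sqrt(w)
E
python3 - <<'E'
from h import *
for n in ("top","side"):
    p=dict(np.load(n+"0.npz")); W=cloud(p); f=p["frame"].astype(int)
    C=np.array([545,222]); d=np.hypot(W[...,0]-545,W[...,1]-222)
    m=(d<32)&(W[...,2]>62)&(W[...,2]<95)
    print(n,"nut",m.sum(),lineang(W[m][:,:2]),W[m][:,2].mean(), np.ptp(W[m][:,:2],0))
    r=cv2.minAreaRect(W[m][:,:2].astype(np.float32)); print(r)
    m=(W[...,2]>6)&(W[...,2]<140)&(abs(W[...,0]-555)<130)&(abs(W[...,1]-150)<150)
    r=cv2.minAreaRect(W[m][:,:2].astype(np.float32)); print("base",r)
    # base only grey at z~12
    m2=m&(abs(W[...,2]-12)<5)
    r=cv2.minAreaRect(W[m2][:,:2].astype(np.float32)); print("base",r)
    # lever
    dl=np.hypot(W[...,0]-569,W[...,1]-74)
    m=(dl<75)&(W[...,2]>55)
    print("lever",m.sum()); q=W[m]; q=q[np.argsort(q[:,2])]; print(np.round(q[::max(1,len(q)//25)]))
p=dict(np.load("top0.npz"));cv2.imwrite("pics/tz.png",cv2.resize(p["frame"][125:230,120:260,::-1],None,fx=5,fy=5,interpolation=cv2.INTER_CUBIC))
p=dict(np.load("side0.npz"));cv2.imwrite("pics/sz.png",cv2.resize(p["frame"][190:325,120:260,::-1],None,fx=4.4,fy=4.4,interpolation=cv2.INTER_CUBIC))
E
```

```text
top nut 162 (array([540.69292702, 222.31618663]), np.float64(171.25313187885163), array([ 3.86293942, 13.09529015])) 79.44382605108927 [44.15582392 18.51641734]
((541.27197265625, 224.18357849121094), (13.059597969055176, 45.614383697509766), 80.19170379638672)
base ((540.3638916015625, 155.18084716796875), (290.6885681152344, 226.0779266357422), 87.09209442138672)
base ((556.8466796875, 151.0409698486328), (150.36473083496094, 200.14471435546875), 11.9088773727417)
lever 233
[[583.  79.  55.]
 [577.  63.  57.]
 [579.  70.  59.]
 [576.  83.  60.]
 [583.  70.  61.]
 [574.  90.  62.]
 [578.  78.  62.]
 [571.  83.  63.]
 [574.  92.  63.]
 [581.  65.  64.]
 [567.  65.  64.]
 [571.  80.  65.]
 [566.  79.  77.]
 [563.  69.  85.]
 [561.  70.  94.]
 [556.  78. 101.]
 [555.  64. 111.]
 [547.  61. 118.]
 [548.  79. 122.]
 [540.  62. 126.]
 [535.  78. 127.]
 [542.  64. 128.]
 [546.  62. 129.]
 [542.  70. 129.]
 [546.  66. 130.]
 [546.  64. 131.]]
side nut 263 (array([537.15275113, 226.88016287]), np.float64(172.71559549863426), array([ 3.76745906, 14.4141679 ])) 77.59701338942692 [46.77628482 17.92239365]
((540.3961791992188, 225.2196807861328), (12.356996536254883, 46.515869140625), 81.2196044921875)
base ((556.0732421875, 151.97105407714844), (151.85142517089844, 201.34823608398438), 12.30364990234375)
base ((556.4957275390625, 151.79830932617188), (151.46527099609375, 201.55152893066406), 12.012537002563477)
lever 316
[[578.  93.  55.]
 [568.  92.  56.]
 [562.  82.  57.]
 [584.  70.  58.]
 [560.  91.  59.]
 [576.  84.  60.]
 [564.  64.  60.]
 [567.  87.  61.]
 [575.  82.  62.]
 [564.  66.  62.]
 [566.  82.  64.]
 [558.  77.  71.]
 [559.  83.  79.]
 [560.  83.  85.]
 [558.  82.  91.]
 [556.  81.  99.]
 [545.  85. 108.]
 [541.  64. 112.]
 [536.  81. 117.]
 [536.  83. 121.]
 [534.  72. 124.]
 [540.  66. 125.]
 [537.  79. 126.]
 [534.  75. 127.]
 [538.  76. 128.]
 [542.  69. 128.]
 [546.  64. 130.]]
```

View pics/tz.png

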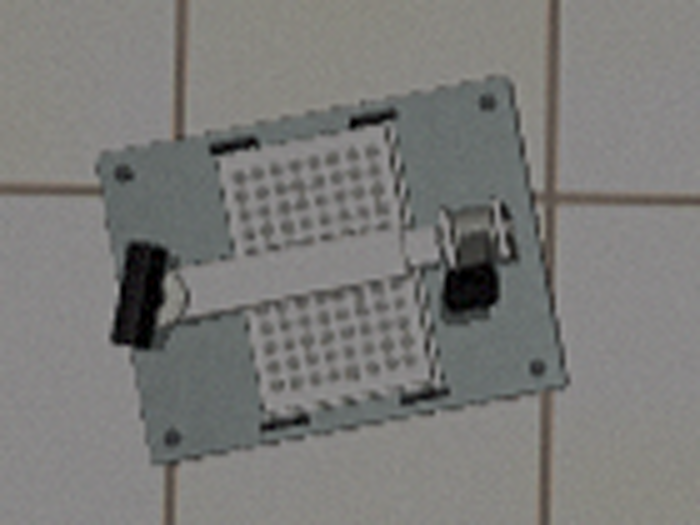

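View pics/sz.png

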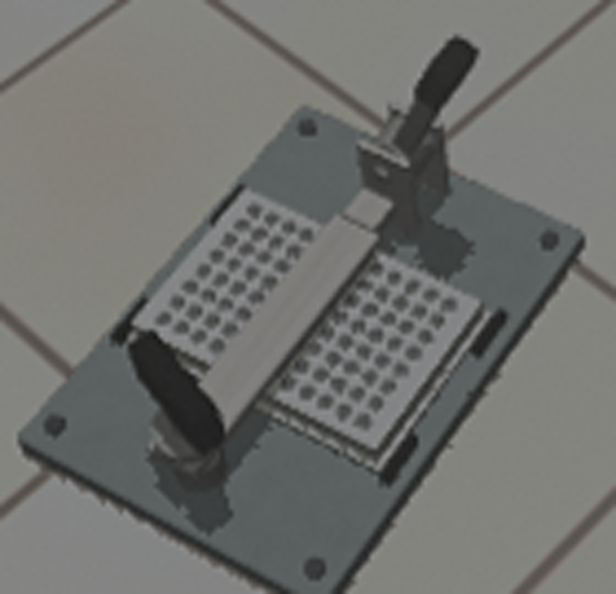

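Base yaw is 12.0°, with its centre at (556.6,151.4). That puts the nut at (541,224.8), which agrees with the bar fit. The lever pivot is at (572.2,78,50). The bar points at -9.3°, so the nut joint is about 0.37 rad. Next I move above the nut and turn the jaws to 81°.

Request:
step_arm:
  plan:
    - [[0.33, 0.3, 0.03, 0, 0, 0.085], [0.33, 0.3, 0.03, 0, 0, 0.085], [0.33, 0.3, 0.03, 0, 0, 0.085], [0.33, 0.3, 0.03, 0, 0, 0.085], [0.33, 0.3, 0, 0, 0, 0.085], [0.33, 0.3, 0, 0, 0, 0.085], [0.33, 0.3, 0, 0, 0, 0.085], [0.33, 0.3, 0, 0, 0, 0.085], [0, 0.434, 0, 0, 0, 0.085], [0, 0.434, 0, 0, 0, 0.085], [0, 0.434, 0, 0, 0, 0.085], [0, 0.434, 0, 0, 0, 0.085], [0, 0.434, 0, 0, 0, 0.085], [0, 0.434, 0, 0, 0, 0.085], [0, 0.434, 0, 0, 0, 0.085], [0, 0.434, 0, 0, 0, 0.085], [0, 0.434, 0, 0, 0, 0.085], [0, 0.434, 0, 0, 0, 0.085], [0, 0.434, 0, 0, 0, 0.085], [0, 0.434, 0, 0, 0, 0.085]]
  gripper: -1
  grip_force: 20

```text
t: 3.1
position: [542.1, 225.3, 233.2]
eef_rot: [0.238, 3.132, -0.0]
force: [0.3, 0.7, -0.4]
finger_gap: 93.2
```

```bash
cat >> h.py <<'E'
from scipy.spatial.transform import Rotation as Rn
def st():
    from plant import sensors
    s=sensors.state(); R=Rn.from_rotvec(s["eef_rot"]).as_matrix()
    print("t",round(s["t"],2),"pos",np.round(s["position"],1),"jawdir",round(float(np.degrees(np.arctan2(R[1,1],R[0,1]))),1),"z",np.round(R[:,2],3),"F",np.round(s["force"],1),"T",np.round(s["wrist_torque"],2),"gap",round(s["finger_gap"],1),"q",np.round(s["q"],2))
E
python3 -c "
from h import *; st()"
```

```text
t 3.1 pos [542.1 225.3 233.2] jawdir 81.3 z [ 0.001 -0.    -1.   ] F [ 0.3  0.7 -0.4] T [-0.01 -0.16 -0.04] gap 93.2 q [ 0.05  0.52 -0.79  1.87  0.46  0.93  0.47]
```

Request:
step_arm:
  plan:
    - [[-0.009, -0.004, -0.2, 0, 0, 0], [0, 0, -0.25, 0, 0, 0], [0, 0, -0.25, 0, 0, 0], [0, 0, -0.25, 0, 0, 0], [0, 0, -0.2, 0, 0, 0], [0, 0, -0.15, 0, 0, 0], [0, 0, -0.1, 0, 0, 0], [0, 0, -0.1, 0, 0, 0], [0, 0, 0, 0, 0, 0], [0, 0, 0, 0, 0, 0]]

```text
t: 4.35
position: [541.1, 223.5, 53.5]
eef_rot: [0.244, 3.131, 0.001]
force: [0.5, 0.3, 0.3]
finger_gap: 93.2
```

```bash
python3 -c "
from h import *; st()
from plant import viewer
p=viewer.camera('side'); cv2.imwrite('pics/s1.png',cv2.resize(p['frame'][150:340,90:290,::-1],None,fx=3,fy=3))"
```

```text
t 4.35 pos [541.1 223.5  53.5] jawdir 81.1 z [ 0.001  0.    -1.   ] F [0.5 0.3 0.3] T [ 0.13 -0.17  0.01] gap 93.2 q [-0.1   0.73 -0.59  2.02  0.71  0.6   0.23]
```

View pics/s1.png

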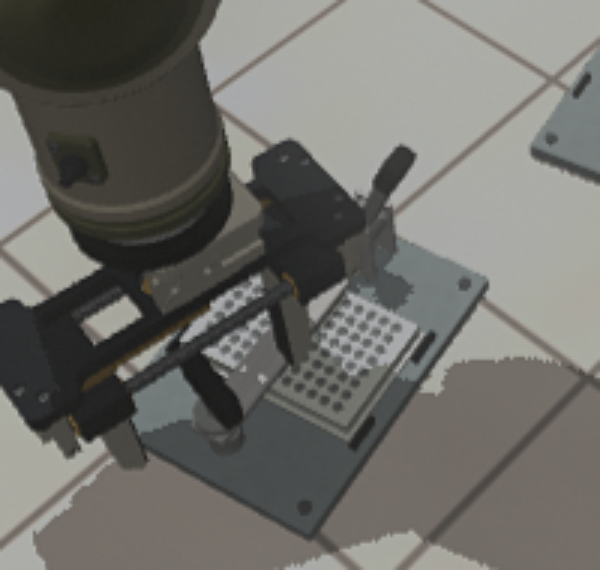

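The bar sits between the open fingers, at about (215,385) in the crop. Closing on it.

Request:
step_arm:
  plan:
    - [[0, 0.01, -0.01, 0, 0, 0], [0, 0, 0, 0, 0, 0], [0, 0, 0, 0, 0, 0], [0, 0, 0, 0, 0, 0], [0, 0, 0, 0, 0, 0], [0, 0, 0, 0, 0, 0], [0, 0, 0, 0, 0, 0], [0, 0, 0, 0, 0, 0], [0, 0, 0, 0, 0, 0], [0, 0, 0, 0, 0, 0]]
  gripper: 1
  grip_force: 20

```text
t: 5.65
position: [540.7, 223.6, 51.8]
eef_rot: [-0.245, -3.132, 0.002]
force: [0.0, -4.3, 3.8]
finger_gap: 12.0
```

```bash
python3 -c "
from h import *; st()"
```

```text
t 5.65 pos [540.7 223.6  51.8] jawdir 81.1 z [-0.    -0.002 -1.   ] F [ 0.  -4.3  3.8] T [-0.78  0.06  0.03] gap 12.0 q [-0.1   0.73 -0.59  2.02  0.72  0.6   0.23]
```

Request:
step_arm:
  plan:
    - [[0, 0, 0, 0, 0, -0.064], [0, 0, 0, 0, 0, -0.064], [0, 0, 0, 0, 0, -0.064], [0, 0, 0, 0, 0, -0.064], [0, 0, 0, 0, 0, -0.064], [0, 0, 0, 0, 0, -0.064], [0, 0, 0, 0, 0, -0.064], [0, 0, 0, 0, 0, -0.064], [0, 0, 0, 0, 0, -0.064], [0, 0, 0, 0, 0, -0.064], [0, 0, 0, 0, 0, -0.064], [0, 0, 0, 0, 0, -0.064], [0, 0, 0, 0, 0, 0], [0, 0, 0, 0, 0, 0]]

```text
t: 7.4
position: [541.1, 224.0, 51.8]
eef_rot: [1.975, 2.442, -0.001]
force: [0.1, -4.4, 0.8]
finger_gap: 11.9
```

```bash
python3 -c "
from h import *; st()"
```

```text
t 7.4 pos [541.1 224.   51.8] jawdir 12.1 z [ 0.    -0.001 -1.   ] F [ 0.1 -4.4  0.8] T [-0.98 -0.43 -0.03] gap 11.9 q [-0.31  0.68 -0.27  2.04  0.37  0.48 -0.65]
```

The jaws now point along 12.1°, so the bar should be in line. Opening and rising, then a look.

Request:
step_arm:
  plan:
    - [[0, 0, 0, 0, 0, 0], [0, 0, 0, 0, 0, 0], [0, 0, 0, 0, 0, 0], [0, 0, 0, 0, 0, 0], [0, 0, 0.1, 0, 0, 0], [0, 0, 0.3, 0, 0, 0], [0, 0, 0.3, 0, 0, 0], [0, 0, 0.3, 0, 0, 0], [0, 0, 0.3, 0, 0, 0], [-0.4, 0, 0, 0, 0, 0], [-0.4, 0, 0, 0, 0, 0], [0, 0, 0, 0, 0, 0]]
  gripper: -1

```text
t: 8.9
position: [441.8, 224.3, 208.9]
eef_rot: [1.974, 2.444, -0.001]
force: [0.2, 0.6, -0.6]
finger_gap: 93.0
```

Run:
```python
from h import *; st()
from plant import viewer
ims=[]
for n in ("top","side"):
    p=viewer.camera(n); W=cloud(p)
    c=p["frame"][125:230,120:260] if n=="top" else p["frame"][190:325,120:260]
    ims.append(cv2.resize(c,(390,390)))
    d=np.hypot(W[...,0]-541,W[...,1]-224.7); m=(d<32)&(W[...,2]>62)&(W[...,2]<95)
    print(n,m.sum(),cv2.minAreaRect(W[m][:,:2].astype(np.float32)))
    a=np.radians(12); L=(W-[572.2,78,50])@np.array([[np.cos(a),-np.sin(a),0],[np.sin(a),np.cos(a),0],[0,0,1]])
    m=(abs(L[...,1])<11)&(abs(L[...,0])<70)&(L[...,2]>50)&(L[...,2]<95); print("lever pts",m.sum(),np.median(L[m],0),L[m].min(0),L[m].max(0))
cv2.imwrite("pics/c2.png",np.hstack(ims)[:,:,::-1])
```

```text
t 8.9 pos [441.8 224.3 208.9] jawdir 12.1 z [-0.    -0.001 -1.   ] F [ 0.2  0.6 -0.6] T [-0.03 -0.13 -0.03] gap 93.0 q [-0.27  0.37 -0.42  2.11  0.22  0.71 -0.62]
top 139 ((541.0144653320312, 223.5144500732422), (12.064791679382324, 46.52385711669922), 12.79829216003418)
lever pts 91 [-28.86538387  -1.14096457  77.9274057 ] [-38.19679457 -10.47319048  50.38376921] [-15.26152369  10.0940948   82.36616846]
side 324 ((540.7374267578125, 225.4532470703125), (13.014102935791016, 45.88861083984375), 12.174182891845703)
lever pts 56 [-32.77135004  -1.66430707  77.15563476] [-38.20499974  -9.29969564  59.80856223] [-25.11481771   7.600786    80.58840387]
```

View pics/c2.png

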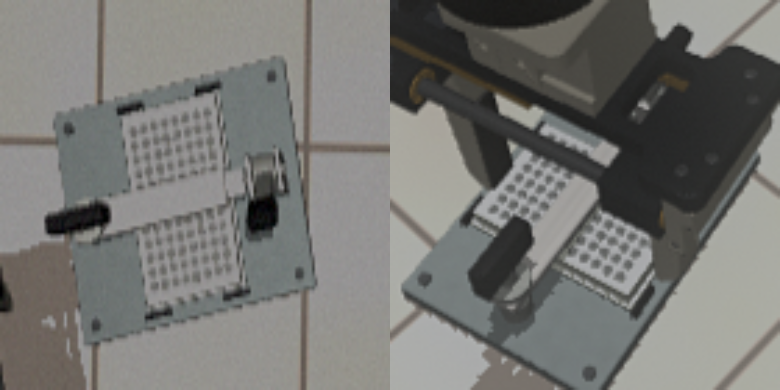

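The bar lies in line: 12.8° (top) and 12.2° (side), against a strap yaw of 12.0°. The lever is still open, with its tip about 30 mm to the robot side of the pivot. Closing the gripper and moving to the robot side of the lever.

Request:
step_arm:
  plan:
    - [[0.075, -0.274, 0, 0, 0, 0], [0.075, -0.274, 0, 0, 0, 0], [0.075, -0.274, 0, 0, 0, 0], [0.075, -0.274, 0, 0, 0, 0], [0.075, -0.274, 0, 0, 0, 0], [0, 0, 0, 0, 0, 0], [0, 0, 0, 0, 0, 0], [0, 0, 0, 0, 0, 0], [0, 0, -0.1, 0, 0, 0], [0, 0, -0.2, 0, 0, 0], [0, 0, -0.2, 0, 0, 0], [0, 0, -0.2, 0, 0, 0], [0, 0, -0.166, 0, 0, 0], [0, 0, 0, 0, 0, 0], [0, 0, 0, 0, 0, 0]]
  gripper: 1

```text
t: 10.88
position: [489.9, 60.6, 104.1]
eef_rot: [-1.977, -2.442, -0.0]
force: [0.9, 0.4, 0.5]
finger_gap: 0.6
```

Run:
```python
from h import *; st()
from plant import viewer
ims=[]
for n in ("top","side"):
    p=viewer.camera(n); W=cloud(p)
    c=p["frame"][125:230,120:260] if n=="top" else p["frame"][160:295,130:270]
    ims.append(cv2.resize(c,(390,390)))
    a=np.radians(12); L=(W-[572.2,78,50])@np.array([[np.cos(a),-np.sin(a),0],[np.sin(a),np.cos(a),0],[0,0,1]])
    m=(abs(L[...,1])<30)&(L[...,0]<-45)&(L[...,0]>-150)&(L[...,2]>40)&(L[...,2]<80); print("finger pts",n,m.sum(), L[m].min(0) if m.any() else 0,L[m].max(0) if m.any() else 0)
cv2.imwrite("pics/c3.png",np.hstack(ims)[:,:,::-1])
```

```text
t 10.88 pos [489.9  60.6 104.1] jawdir 12.0 z [-0.  0. -1.] F [0.9 0.4 0.5] T [-0.03 -0.11 -0.  ] gap 0.6 q [-0.02  0.52 -0.3   2.21  0.34  0.45 -0.38]
finger pts top 0 0 0
finger pts side 158 [-99.40352383  -7.22304348  52.46406188] [-68.81459992  12.56121283  79.70055087]
```

View pics/c3.png

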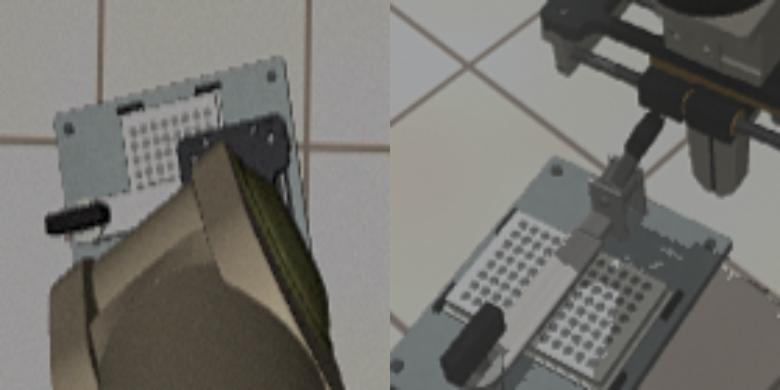

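Request:
step_arm:
  plan:
    - [[0.087, 0.0185, 0, 0, 0, 0], [0.087, 0.0185, 0, 0, 0, 0], [0.087, 0.0185, 0, 0, 0, 0], [0.087, 0.0185, 0, 0, 0, 0], [0.087, 0.0185, 0, 0, 0, 0], [0.087, 0.0185, 0, 0, 0, 0], [0.081, 0.0173, 0, 0, 0, 0], [0.081, 0.0173, 0, 0, 0, 0], [0, 0, 0, 0, 0, 0]]

```text
t: 12.1
position: [573.1, 78.0, 103.8]
eef_rot: [1.977, 2.441, 0.002]
force: [-0.6, -0.4, -0.2]
finger_gap: 0.2
```

```bash
cat > look.py <<'E'
import sys
from h import *; st()
from plant import viewer,sensors
P=np.array([572.2,78,50]); a=np.radians(12); M=np.array([[np.cos(a),-np.sin(a),0],[np.sin(a),np.cos(a),0],[0,0,1]])
print("tcp local",np.round((sensors.state()["position"]-P)@M,1))
p=viewer.camera("side"); cv2.imwrite(sys.argv[1],cv2.resize(p["frame"][160:295,130:270,::-1],None,fx=4,fy=4))
E
python3 look.py pics/d1.png
```

```text
t 12.1 pos [573.1  78.  103.8] jawdir 12.0 z [ 0.001  0.001 -1.   ] F [-0.6 -0.4 -0.2] T [-0.02 -0.13  0.02] gap 0.2 q [-0.02  0.59 -0.31  2.02  0.32  0.57 -0.34]
tcp local [ 0.8 -0.2 53.8]
```

View pics/d1.png

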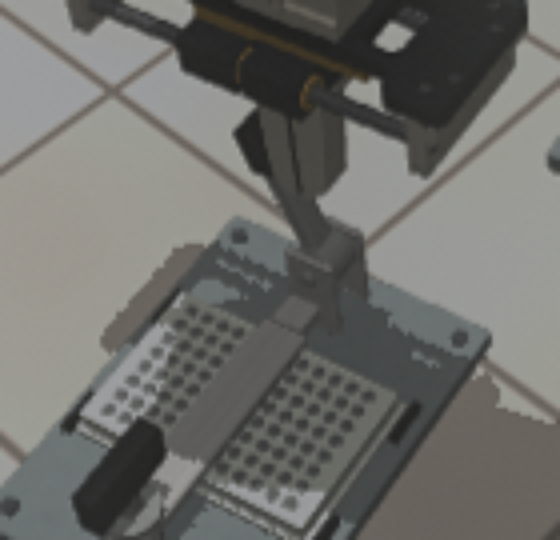

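The lever has gone past vertical, with its black end at crop (250,140) beyond the finger. Continuing over and down in an arc.

Request:
step_arm:
  plan:
    - [[0.064, 0.0136, -0.037, 0, 0, 0], [0.064, 0.0136, -0.037, 0, 0, 0], [0.043, 0.009, -0.038, 0, 0, 0], [0.043, 0.009, -0.038, 0, 0, 0], [0.025, 0.005, -0.033, 0, 0, 0], [0.025, 0.005, -0.033, 0, 0, 0], [0, 0, 0, 0, 0, 0]]

```text
t: 13.02
position: [603.5, 84.2, 77.5]
eef_rot: [-1.977, -2.441, 0.001]
force: [-0.6, 0.5, -0.5]
finger_gap: 0.4
```

```bash
python3 look.py pics/d2.png
```

```text
t 13.03 pos [603.5  84.2  77.5] jawdir 12.0 z [-0.001 -0.    -1.   ] F [-0.6  0.5 -0.5] T [-0.07 -0.1   0.05] gap 0.4 q [-0.04  0.66 -0.29  1.97  0.34  0.56 -0.35]
tcp local [31.9 -0.4 27.5]
```

View pics/d2.png

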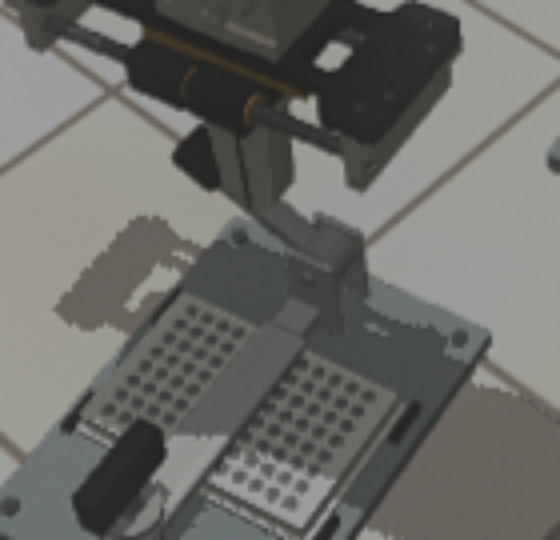

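Request:
step_arm:
  plan:
    - [[0.005, 0.001, -0.017, 0, 0, 0], [0.005, 0.001, -0.017, 0, 0, 0], [0.005, 0.001, -0.017, 0, 0, 0], [0, 0, 0, 0, 0, 0]]

```text
t: 13.58
position: [605.5, 84.6, 73.3]
eef_rot: [1.977, 2.44, 0.0]
force: [-3.8, -0.9, 16.8]
finger_gap: 0.6
```

```bash
python3 look.py pics/d3.png
```

```text
t 13.57 pos [605.5  84.6  73.3] jawdir 12.0 z [ 0.001 -0.    -1.   ] F [-3.8 -0.9 16.8] T [-0.24  0.81  0.01] gap 0.6 q [-0.04  0.66 -0.29  1.97  0.34  0.56 -0.35]
tcp local [34.  -0.5 23.3]
```

It is now pressing with 17 N against something firm, against a push of about 3 N, which fits the stop. Retreating up and back toward the robot, then verifying.

Request:
step_arm:
  plan:
    - [[-0.005, -0.001, 0.05, 0, 0, 0], [0, 0, 0.3, 0, 0, 0], [0, 0, 0.4, 0, 0, 0], [0, 0, 0.4, 0, 0, 0], [-0.3, 0, 0.2, 0, 0, 0], [-0.4, 0, 0, 0, 0, 0], [-0.4, 0, 0, 0, 0, 0], [0, 0, 0, 0, 0, 0], [0, 0, 0, 0, 0, 0]]

```text
t: 14.75
position: [473.7, 84.5, 234.2]
eef_rot: [1.977, 2.44, 0.001]
force: [-0.1, 0.1, 0.5]
finger_gap: 0.3
```

Run:
```python
from h import *; st()
from plant import viewer
ims=[]
for n in ("top","side"):
    p=viewer.camera(n); W=cloud(p)
    c=p["frame"][125:230,120:260] if n=="top" else p["frame"][180:315,120:260]
    ims.append(cv2.resize(c,(390,390)))
    d=np.hypot(W[...,0]-541,W[...,1]-224.7); m=(d<32)&(W[...,2]>62)&(W[...,2]<95)
    print(n,m.sum(),cv2.minAreaRect(W[m][:,:2].astype(np.float32)) if m.any() else 0)
    a=np.radians(12); L=(W-[572.2,78,50])@np.array([[np.cos(a),-np.sin(a),0],[np.sin(a),np.cos(a),0],[0,0,1]])
    m=(abs(L[...,1])<9)&(L[...,0]>22)&(L[...,0]<110)&(L[...,2]>0)&(L[...,2]<60); q=L[m]; print("lever",m.sum())
    if m.sum()>20:
        q=q[np.argsort(q[:,0])]; print(np.round(q[::max(1,len(q)//12)],0)); b=q[q[:,0]<52]; 
        if len(b)>5: print("slope deg",np.degrees(np.arctan(np.polyfit(b[:,0],b[:,2],1)[0])))
cv2.imwrite("pics/c4.png",np.hstack(ims)[:,:,::-1])
```

```text
t 14.75 pos [473.7  84.5 234.2] jawdir 12.0 z [ 0.001  0.    -1.   ] F [-0.1  0.1  0.5] T [-0.06 -0.11 -0.05] gap 0.3 q [ 0.04  0.31 -0.42  2.11  0.19  0.75 -0.3 ]
top 0 0
lever 193
[[23.  3. 14.]
 [27.  6. 18.]
 [33. -0. 21.]
 [37.  3. 24.]
 [43. -3. 27.]
 [47. -2. 27.]
 [53. -5. 33.]
 [56.  7. 37.]
 [61.  4. 36.]
 [65. -6. 39.]
 [68.  2. 40.]
 [73.  1. 40.]
 [78.  0. 36.]]
slope deg 25.573871129231655
side 329 ((540.9820556640625, 225.38914489746094), (13.796177864074707, 46.796077728271484), 12.593360900878906)
lever 268
[[22.  2. 11.]
 [26. -5. 16.]
 [31.  8. 16.]
 [35.  7. 21.]
 [40. -0. 22.]
 [44.  2. 28.]
 [48.  8. 19.]
 [52.  0. 30.]
 [56. -8. 31.]
 [60. -2. 34.]
 [64. -6. 37.]
 [69.  0. 40.]
 [73.  6. 41.]]
slope deg 25.857481291349075
```

View pics/c4.png

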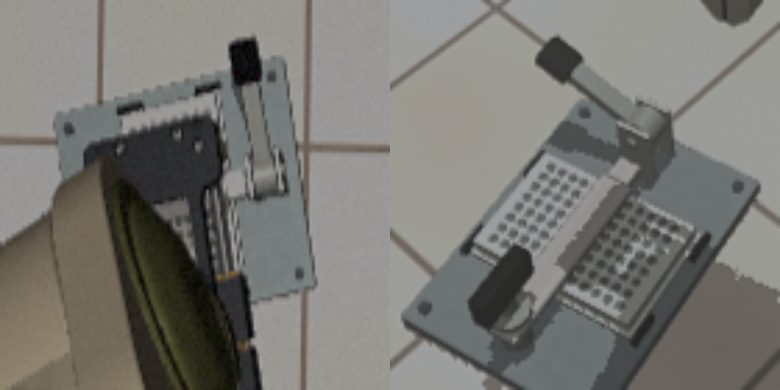

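The lever slopes 25.6–25.9° above level, and its stop is at 25°. The bar is still in line at 12.6°, and the arm is clear. Handing in.

```bash
python3 -c "
from plant import order; print(order.job_done())"
```

```text
the job is handed in; nothing more can be done
None
```

The plate clamp is done: its adjusting nut is turned in line with the strap and its cam lever is flipped fully home. I handed the job in at about 14.8 s of the 45 s allowed; no verdict is reported.

- **Nut:** I gripped the bar, turned it about 69° clockwise and released it with the lever still open. It measured 12.2–12.8° against a strap yaw of 12.0° before the lever was moved. The side camera read 12.6° afterwards.
- **Lever:** I pushed it over the top with the closed fingers until the force rose to 17 N against the stop. After I backed off, both cameras measured it at 25.6–25.9° above level, where the stop is 25°.
- **Clearance:** The arm was clear of everything with wrist forces near zero. I passed over the empty clamp at more than 200 mm and never lowered the gripper near it.

One check was incomplete: the arm blocked the top camera's view of the nut at the end, so the final nut angle comes from the side camera alone. At the stop, the fingertip also sat about 4 mm lower than I had worked out. I put that down to the fingertip being narrower than I assumed, since the measured lever slope confirms it is home.

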